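# Lay a turned shaft on the V rests and take a reading

### The arm

A 7-joint arm with a two-finger parallel gripper is mounted at the origin on the work surface. World frame = base frame: x ahead of the robot, y to its left, z up, the work surface at z = 0. Lengths are in m, angles in rad, forces in N, time in s.
With the tool pointing down it reaches from about 0.4 to 0.85 m from the base axis. Payload 10.4 kg.
Tool frame: the origin (TCP) lies at the very end of the fingers, on their centre line; the grasp point (between the pads) lies 19 mm behind it (manip.grip_point_offset is the distance from the TCP to the grasp point, in m); z points along the fingers, y is the line along which they close (so a half turn about z gives the same grasp; the last joint's range is limited). The gripper opens to 85 mm and grips with 20 to 120 N. Pads are 22 mm wide; open, the fingers measure 114 mm over their backs; the gripper's body (76 mm by 85 mm) begins 54 mm behind the grasp point. The pads swing forward as they close: fully open they stand 13 mm farther back than shut.
Start: joints at [-1.291, 0.332, -0.065, 1.46, 0.022, 1.35, -0.088], TCP at [0.186, 0.597, 0.231] pointing down, gripper open.
Joint ranges: [-2.6, 2.6], [-0.5, 2.12], [-1.47, 1.34], [0.16, 2.42], [-1.27, 4.41], [0.06, 2.06], [-2.6, 2.6]. Speed limits (rad/s): [2.22, 2.22, 2.79, 2.79, 3.14, 3.14, 3.14].

### API

Orientations are given as a unit quaternion [x, y, z, w].
In Python, from workcell import manip gives the robot as it stands. The module is installed in compiled form; this text tells all that it offers.
- The arm moves only by the tool step_arm, never from a script. Its argument "moves" is a list of rows, each a list of 7 numbers: the closure, from 0 (fully open) to 1 (shut), then the shift along the world's x, y, z in mm, then the turn, a rotation vector about the world's x, y, z in rad. In form: [[grip, tx, ty, tz, ax, ay, az], ...]. A call has 1 to 10 rows; each row is the pose to reach, as a shift and turn from the pose commanded when the call began; what a row does not reach only later rows make up. A row lasts 1/10 s, in which the tool goes at most 50 mm and 8.59 degrees, less where a joint would pass 70% of its speed; a pose out of reach is approached as far as the arm can. A call with a gripper value outside its range is refused whole. The fingers move at their own pace and stop on an object; "grip_force" is the grip in N (left out, the last holds). Time passes only in rows, so rows that repeat a pose let the fingers close. It gives the time, the measured TCP pose, the force, the opening and the grip force at its end, in the units of the state.
- manip.get_obs(): the state, without advancing time (a new reading comes with each control period).
- manip.camera(name): name is "side" or "top" or "wrist"; returns a dict with "image" (384x512x3 uint8, blue, green, red), "K" (3x3 intrinsics, pixels), "rvec" (rotation vector, rad) and "tvec" (3), from world to camera coordinates, as OpenCV has them; the wrist camera has in their place "mount" (4x4, takes a point from camera to tool coordinates, whose origin is the TCP and whose axes are the flange's). Camera axes: x right, y down, z forward; pixel columns grow to the right and rows downward; lengths in m; the calibration is good to about 2 mm. The wrist camera is an equidistant fisheye: a pixel r from the principal point sees the ray r / f radians off the axis. A picture is of the moment at which its call begins: read the wrist's pose just before it. There is no depth.
- manip.hand_in(): hands the job in; it is judged then, once.
The state is a dict: "clock": time; "joint_pos": joint angles; "joint_velocities": joint speeds; "tau": joint torques, N m; "position": TCP position; "ee_rot": TCP orientation; "ft_force": force on the tool from outside, world axes, zero at the start; "torque": the same for the moment, N m; "grip_width": opening from 0.0 (shut) to 1.0 (fully open); "grasp_force": force on a finger pad.
Only numpy, scipy, OpenCV 4.12 (cv2) and the standard library are available. Lean on these libraries where they do the work, as an engineer would, in place of code of your own. Each camera call takes 0.05 s, during which the arm holds its last target. There are 200 camera calls.

### The job

Take the turned shaft from the low white cradle and lay it in both raised V rests of the green inspection stand, with its brass collar squarely above the yellow sensor head; lower it right in and let go without dropping it. Only when it lies there released, press the blue key (zero) fully and let it up, then the green key (measure) fully and let it up, one at a time. Leave the red key and the other things on the bench alone.

Things in the scene. Friction and masses are not known exactly. Their poses are not given: they have to be found in the camera images.
- shaft: Loose steel shaft, 0.7 kg, lying level, axis 42 above the bench at the start. Origin on its axis; x runs along it towards the collar. Diameter 22 from x=-100 to +100, thin end (diameter 16) from -120 to -100, brass collar (diameter 42, 16 wide) centred at x=+85. Centre of mass about x=+6. Rests touch it at x=-55 and +55 (16 wide); x=-35 to +35 is free to grip.
- collar (a point): Centre of the shaft's brass collar, on the shaft's axis (85 along shaft x from its origin).
- cradle: Fixed low white nylon cradle, 190 x 80, base 10 thick, holding the shaft in two V rests at x=-55 and +55. Rest tips 45 above the bench. Origin at the centre of its underside, x along the shaft.
- stand: Fixed grey-green stand, base 230 (x) x 70 (y) x 14. Two 90-degree V rests with dark steel faces, 16 wide along x, at x=-55 and +55; V bottoms 64, tips 86 above the bench, mouth 42 wide inside, 54 over all. Yellow sensor head at x=+85. Origin at the centre of its underside; x along the V line towards the sensor, within 0.35 rad of world x.
- seat (a point): Point fixed on the stand, 80 above the bench, midway between the V rests: where the shaft's origin lies when the shaft is seated. Its axes are the stand's.
- sensor (a point): Centre of the top of the stand's yellow sensor head (diameter 18, top 54 above the bench). The seated collar clears it by 5.
- panel: Fixed dark readout box, 155 (x) x 66 (y) x 36 high, origin at the centre of its underside. Three round spring keys of diameter 26 stand in a row along its x axis, 47 apart; which colour is where varies.
- blue_key_top (a point): Centre of the top face of the blue key, 58 above the bench when up (moves down with it).
- green_key_top (a point): Centre of the top face of the green key, 58 above the bench when up (moves down with it).
- red_key_top (a point): Centre of the top face of the red key, 58 above the bench when up (moves down with it).
- blue_key (a joint): Travel of the blue key in m: 0 up, 0.006 fully down (about 5 N); springs back.
- green_key (a joint): Travel of the green key in m: 0 up, 0.006 fully down (about 5 N); springs back.
- red_key (a joint): Travel of the red key in m: 0 up, 0.006 fully down (about 5 N); springs back.
- bottle: Loose green bottle, diameter 64, 160 high, standing; origin at the centre of its underside. Leave alone.
- pan: Loose dark steel pan, diameter 130, 50 high; origin at the centre of its underside. Leave alone.
- spanner: Loose steel spanner lying flat along its own x, about 180 long, 8 thick. Leave alone.
- flange: Loose aluminium flange, diameter 84, 26 high; origin at the centre of its underside. Leave alone.
There are look-alikes about, which are no part of the job. There is more than one size of the shaft; the job needs the middle-sized.

How it is judged:
By the outcome, as a careful person would: the job done as asked, in the order asked, and still so for the second after the job is handed in, with the robot touching nothing.
It also fails if it takes over 54 s, if anything falls off the work surface, if the arm or the gripper's body presses on something with over 40 N, if the wrist force passes 120 N, or if a joint passes its speed limit or range.

## Working session

There is one attempt and no reset: what is moved stays moved. The work goes in short steps, Python scripts to look and compute and a tool call to move; the robot and the scene stay as the last step left them, time stands still between calls to the robot, and variables do not carry over. Pictures are saved under pics/ and viewed, at most 10 in all, crops included, and the job is handed in when it is done.

Besides the shell and the picture viewer there is one more tool, called after "Request:" as a command line: name --pt "numbers of a row" for each row, then --argument value for the rest. step_arm: Moves the arm, as the interface text tells. Its arguments: {"type":"object","properties":{"moves":{"type":"array","items":{"type":"array","items":{"type":"number"}}},"grip_force":{"type":"number"}},"required":["moves"]}

```bash
mkdir -p pics
cat > h.py <<'E'
import numpy as np, cv2
from workcell import manip
from scipy.spatial.transform import Rotation as R
def cam(n):
    o=manip.get_obs(); c=manip.camera(n); c['obs']=o; return c
def ray(c,uv):
    uv=np.array(uv,float); K=c['K']
    if 'mount' in c:
        d=np.array([(uv[0]-K[0,2])/K[0,0],(uv[1]-K[1,2])/K[1,1]]); th=np.linalg.norm(d)
        v=np.array([*(d/max(th,1e-9)*np.sin(th)),np.cos(th)])
        M=c['mount']; Rt=R.from_quat(c['obs']['ee_rot']).as_matrix(); p=np.array(c['obs']['position'])
        return p+Rt@M[:3,3], Rt@M[:3,:3]@v
    Rm=cv2.Rodrigues(np.array(c['rvec'],float))[0]; v=np.linalg.inv(K)@[*uv,1]
    return -Rm.T@np.array(c['tvec']).ravel(), Rm.T@v
def onz(c,uv,z):
    o,d=ray(c,uv); return o+d*(z-o[2])/d[2]
E
python3 - <<'E'
from h import *
a=cam('top');b=cam('side');w=cam('wrist')
import pickle; pickle.dump((a,b,w),open('c0.pkl','wb'))
o=w['obs'];print(o['position'],o['ee_rot'],o['grip_width'])
print(a['K'],ray(a,(256,192)),ray(b,(256,192)),w['K'],w['mount'])
cv2.imwrite('pics/top.png',cv2.resize(a['image'],(800,600),interpolation=3))
cv2.imwrite('pics/side.png',cv2.resize(b['image'],(800,600),interpolation=3))
E
```

```text
[0.18625899 0.59626206 0.2305933 ] [ 1.50792633e-01  9.88565221e-01 -6.18292947e-04 -5.72585041e-05] 0.9984571111304514
[[358.90033884   0.         255.49643338]
 [  0.         358.90033884 192.92004871]
 [  0.           0.           1.        ]] (array([ 0.35314638, -0.01385638,  1.04163082]), array([ 0.19968964,  0.01398286, -0.97976378])) (array([ 0.50121472, -1.04705491,  0.77352711]), array([ 0.04581824,  0.82115156, -0.5689223 ])) [[297.31863964   0.         251.77130164]
 [  0.         297.31863964 196.37772221]
 [  0.           0.           1.        ]] [[-6.24133753e-04 -9.61424291e-01 -2.75068978e-01  6.68726805e-02]
 [ 9.99999766e-01 -6.77542634e-04  9.91472749e-05  2.49251311e-04]
 [-2.81693558e-04 -2.75068851e-01  9.61424489e-01 -1.42987892e-01]
 [ 0.00000000e+00  0.00000000e+00  0.00000000e+00  1.00000000e+00]]
```

View pics/top.png

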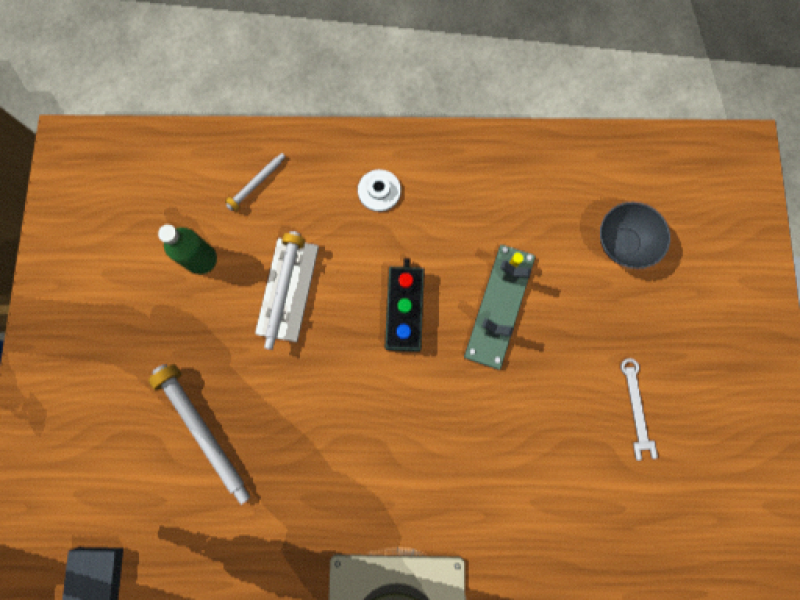

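View pics/side.png

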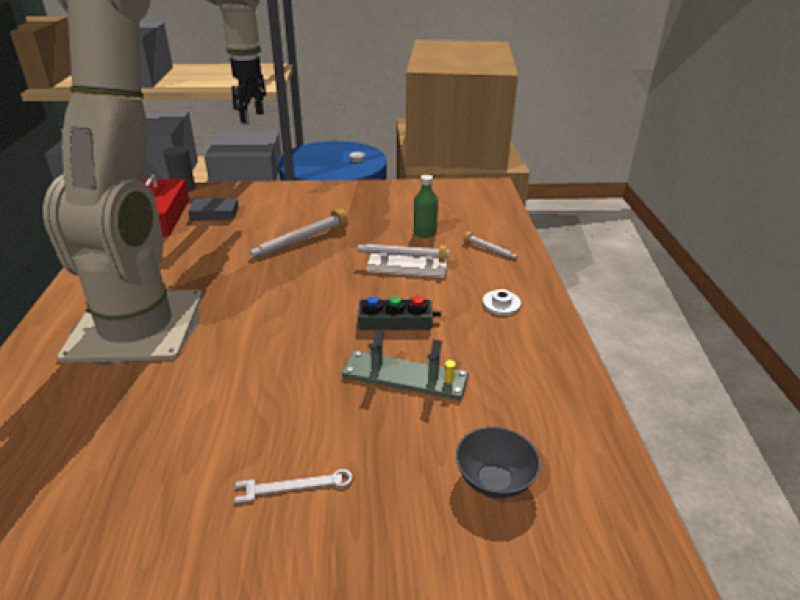

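Top view (800x600): the candidates for the shaft are the big one at (165,375)-(243,497) lying on the bench, the small one at (232,203)-(285,155) on the bench, and the middle one in the white cradle with its collar at (292,240) and thin end at (270,345). I choose the one in the cradle. The stand has its sensor at (518,258), and the keys are red (405,281), green (404,306) and blue (403,331).

Run:
```python
from h import *
import pickle
a,b,w=pickle.load(open('c0.pkl','rb'))
def blob(c,lo,hi,box):
    x0,y0,x1,y1=[int(v*.64) for v in box]
    h=cv2.cvtColor(c['image'],cv2.COLOR_BGR2HSV)[y0:y1,x0:x1]
    m=cv2.inRange(h,lo,hi); n,l,s,ce=cv2.connectedComponentsWithStats(m)
    i=1+np.argmax(s[1:,4]); return ce[i]+[x0,y0],s[i,4]
def tri(p,q):
    (o1,d1),(o2,d2)=ray(a,p),ray(b,q); A=np.c_[d1,-d2]; t=np.linalg.lstsq(A,o2-o1,rcond=None)[0]
    P,Q=o1+d1*t[0],o2+d2*t[1]; return (P+Q)/2,np.linalg.norm(P-Q)
for n,lo,hi,bt,bs,z in [('yellow',(22,150,120),(35,255,255),(500,245,535,270),(440,355,460,385),.054),
 ('red',(0,150,100),(8,255,255),(390,268,420,293),(405,290,430,310),.058),
 ('green',(50,130,80),(75,255,255),(390,293,420,319),(385,290,408,310),.058),
 ('blue',(100,150,100),(125,255,255),(390,319,420,345),(360,290,385,310),.058),
 ('collar',(12,120,60),(24,255,255),(278,228,308,246),(435,240,452,265),.06)]:
    p,s=blob(a,lo,hi,bt);q,s2=blob(b,lo,hi,bs); print(n,p,s,onz(a,p,z).round(4),[v.round(4) for v in tri(p,q)])
print('thin end',onz(a,np.array((270,346))*.64,.046), 'stand bolts',[onz(a,np.array(v)*.64,.014).round(3) for v in [(503,250),(532,257),(472,351),(498,360)]])
cv2.imwrite('pics/crop.png',cv2.resize(np.hstack([a['image'][140:235,150:230],a['image'][145:240,290:350]]),None,fx=5,fy=5,interpolation=2))
```

```text
yellow [330.23404255 165.34042553] 47 [ 0.6345 -0.2097  0.054 ] [array([ 0.639 , -0.213 ,  0.0374]), np.float64(0.0003)]
red [259.14705882 178.86764706] 68 [ 0.5915 -0.0081  0.058 ] [array([ 0.5939, -0.008 ,  0.0527]), np.float64(0.0023)]
green [258.37142857 195.        ] 70 [ 0.5452 -0.0066  0.058 ] [array([ 0.5466, -0.0065,  0.0527]), np.float64(0.0009)]
blue [257.82432432 211.60810811] 74 [ 0.4983 -0.0057  0.058 ] [array([ 0.4998, -0.0056,  0.0539]), np.float64(0.0016)]
collar [186.98421053 149.80526316] 190 [0.6742 0.1998 0.06  ] [array([0.6736, 0.2002, 0.0576]), np.float64(0.0026)]
thin end [0.46922291 0.23152969 0.046     ] stand bolts [array([ 0.662, -0.193,  0.014]), array([ 0.649, -0.248,  0.014]), array([ 0.469, -0.133,  0.014]), array([ 0.453, -0.18 ,  0.014])]
```

View pics/crop.png

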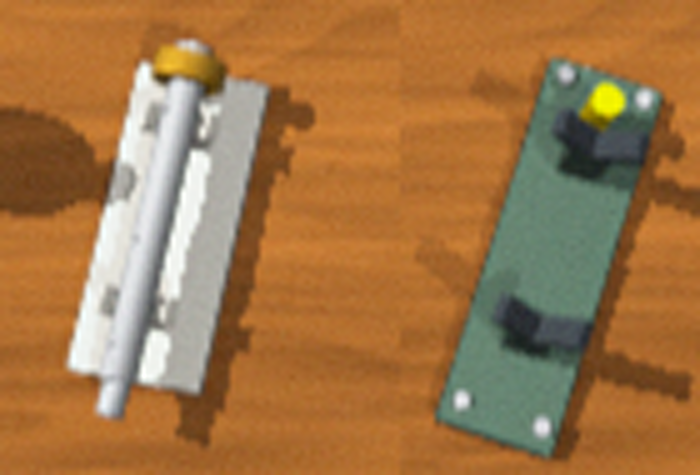

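The crop shows the shaft in the cradle with collar at (190,65) and thin end at (110,410). Its measured collar-to-end length of 207 mm matches the expected 205, so it is the middle size. I'm moving above it.

Request:
step_arm --pt "0 404 -384 -20 0 0 0.15" --pt "0 404 -384 -20 0 0 0.15" --pt "0 404 -384 -20 0 0 0.15" --pt "0 404 -384 -20 0 0 0.15" --pt "0 404 -384 -20 0 0 0.15" --pt "0 404 -384 -20 0 0 0.15" --pt "0 404 -384 -20 0 0 0.15" --pt "0 404 -384 -20 0 0 0.15" --pt "0 404 -384 -20 0 0 0.15" --pt "0 404 -384 -20 0 0 0.15"

```text
clock: 1.15
position: [0.5492, 0.2512, 0.2133]
ee_rot: [0.076, 0.997, 0.0, -0.0]
ft_force: [1.2, 0.0, -0.3]
grip_width: 1.001
grasp_force: 0.0
```

Request:
step_arm --pt "0 0 0 0 0 0 0" --pt "0 0 0 0 0 0 0" --pt "0 0 0 0 0 0 0"

```text
clock: 1.45
position: [0.5473, 0.2539, 0.2132]
ee_rot: [0.076, 0.997, 0.0, -0.0]
ft_force: [0.7, 0.6, 0.2]
grip_width: 1.003
grasp_force: 0.0
```

Request:
step_arm --pt "0 43 -41 0 0 0 0" --pt "0 43 -41 0 0 0 0" --pt "0 43 -41 0 0 0 0" --pt "0 43 -41 0 0 0 0" --pt "0 43 -41 0 0 0 0"

```text
clock: 1.95
position: [0.59, 0.2137, 0.2135]
ee_rot: [0.075, 0.997, 0.0, -0.0]
ft_force: [-0.3, -0.0, 0.1]
grip_width: 1.002
grasp_force: 0.0
```

Run:
```python
from h import *
import pickle
w=cam('wrist'); pickle.dump(w,open('w1.pkl','wb')); print(w['obs']['position'],w['obs']['ee_rot'])
cv2.imwrite('pics/w1.png',cv2.resize(w['image'],(800,600),interpolation=3))
```

```text
[0.59001605 0.21368458 0.21345925] [ 7.50076149e-02  9.97182852e-01  4.00369681e-04 -2.40509428e-04]
```

View pics/w1.png

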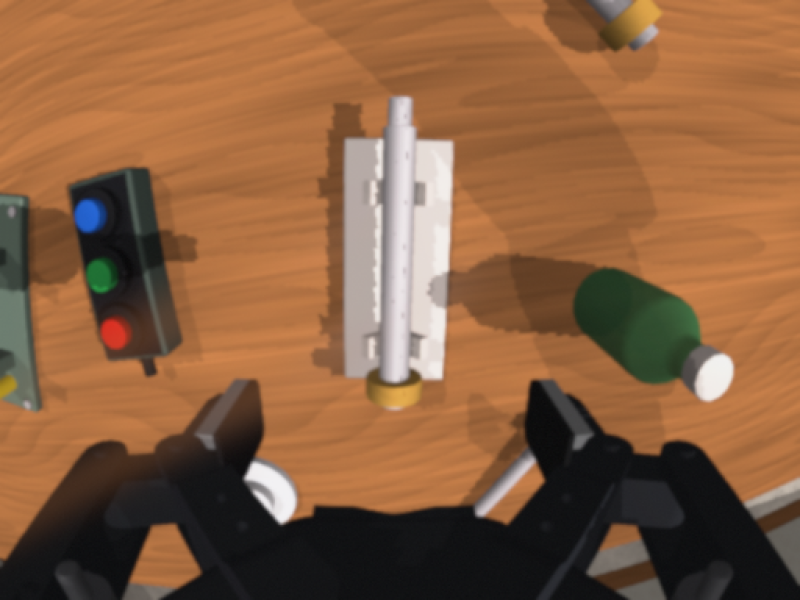

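Wrist view (800x600): shaft axis runs from thin end (400,97) to collar (394,388), well clear of bottle and fingers.

Run:
```python
from h import *
import pickle
w=pickle.load(open('w1.pkl','rb'))
im=w['image'];h=cv2.cvtColor(im,cv2.COLOR_BGR2HSV)
# thin-end & mid edges by rows: print saturation profile
for r in (66,72,100,150,200,230): print(r,h[r,236:272,1].tolist(), h[r,236:272,2].tolist())
m=cv2.inRange(h,(12,120,60),(24,255,255))[225:270,225:280]
# collar silhouettes
hh=h[240:262,228:276]; print(hh[::3,:,1])
```

```text
66 [160, 160, 160, 159, 160, 161, 160, 160, 161, 161, 158, 146, 108, 44, 15, 13, 14, 11, 11, 12, 11, 12, 9, 8, 8, 12, 16, 40, 93, 142, 158, 161, 161, 161, 160, 160] [180, 179, 180, 181, 182, 182, 183, 183, 184, 184, 184, 176, 153, 132, 135, 152, 169, 185, 201, 211, 211, 215, 221, 225, 223, 214, 197, 178, 165, 163, 163, 163, 163, 163, 164, 164]
72 [160, 159, 159, 161, 160, 160, 160, 160, 162, 160, 157, 140, 92, 33, 13, 11, 13, 12, 11, 10, 8, 7, 8, 9, 12, 12, 17, 45, 101, 148, 160, 161, 160, 160, 160, 162] [185, 185, 186, 185, 186, 186, 186, 186, 186, 186, 182, 167, 144, 131, 141, 159, 177, 193, 207, 220, 226, 228, 226, 220, 216, 206, 190, 174, 164, 162, 161, 162, 163, 163, 163, 164]
100 [22, 22, 24, 22, 21, 20, 12, 11, 17, 13, 12, 12, 11, 12, 11, 12, 12, 10, 11, 10, 9, 7, 8, 8, 12, 12, 9, 12, 13, 15, 20, 17, 17, 17, 16, 17] [182, 182, 182, 183, 192, 215, 232, 233, 209, 154, 123, 126, 139, 152, 164, 176, 189, 200, 211, 219, 224, 228, 231, 224, 207, 217, 221, 214, 202, 200, 215, 225, 229, 229, 229, 229]
150 [25, 25, 25, 24, 16, 12, 11, 17, 14, 13, 13, 12, 11, 12, 11, 12, 11, 12, 9, 7, 7
[... 1781 characters left out ...]
168 167 167 167 167 167 168 170 169 168 168 168 168
  169 170 168 168 169 165 162 162 160 161 161 161]
 [161 161 160 160 160 161 161 163 165 168 171 170 171 168 169 168 169 169
  170 169 170 169 168 170 169 168 167 168 167 167 167 167 168 168 168 169
  170 168 169 167 166 162 162 162 160 160 160 161]
 [161 162 161 161 161 161 161 161 160 160 162 164 163 166 169 169 167 166
  165 165 166 166 166 165 165 165 165 164 164 165 166 166 168 168 168 168
  169 166 163 160 161 159 159 159 159 160 158 160]
 [159 160 159 159 160 159 158 160 160 160 159 160 161 160 161 158 153 139
  119 105  93  82  77  77  72  69  70  79  95 118 139 154 160 160 161 160
  160 160 160 160 161 159 161 161 160 160 159 160]]
```

Run:
```python
from h import *
import pickle
w=pickle.load(open('w1.pkl','rb'))
P=np.array([onz(w,p,.042)[:2] for p in [(256.1,66),(256,72),(253.8,150),(252.5,200),(251.6,230)]]);print(P.round(4))
k,c=np.polyfit(P[:,0],P[:,1],1);print('yaw',np.arctan(k), P[:,1]-(k*P[:,0]+c))
# along: tip at z~.042 (lower edge), collar near face rows
s=cv2.cvtColor(w['image'],cv2.COLOR_BGR2HSV)[:,:,1]
print(s[56:90,256].tolist(),s[228:272,252].tolist(),w['image'][72:90,250,1].tolist(),w['image'][72:90,247,1].tolist())
for v,z,n in [(62,.042,'tip -120'),(80.5,.045,'shoulder -100'),(238,.06,'collar edge77'),(254,.06,'collar edge 93')]:
    q=onz(w,(253,v),z);print(n,q.round(4))
yw=np.arctan(k);print('y at x=.59',k*.59+c)
```

```text
[[0.4744 0.2358]
 [0.4808 0.2347]
 [0.5625 0.22  ]
 [0.617  0.2104]
 [0.6522 0.204 ]]
yaw -0.1767531460973166 [-2.67802541e-05  3.85215906e-05 -4.02418965e-05  5.02528511e-05
 -2.17522911e-05]
[161, 160, 159, 155, 133, 72, 23, 13, 12, 11, 11, 12, 8, 7, 8, 8, 8, 8, 7, 7, 7, 7, 7, 9, 11, 11, 9, 9, 9, 9, 9, 9, 9, 8] [8, 8, 7, 8, 8, 8, 7, 7, 8, 7, 8, 8, 7, 8, 7, 13, 20, 56, 134, 169, 170, 169, 168, 168, 167, 168, 169, 169, 169, 168, 165, 149, 105, 72, 93, 138, 158, 160, 160, 160, 159, 160, 160, 161] [134, 134, 137, 138, 139, 140, 142, 143, 145, 149, 151, 151, 151, 152, 153, 153, 153, 154] [112, 111, 110, 111, 112, 113, 114, 114, 115, 115, 115, 115, 115, 114, 114, 115, 117, 118]
tip -120 [0.4696 0.2333 0.042 ]
shoulder -100 [0.4897 0.2302 0.045 ]
collar edge77 [0.6544 0.2052 0.06  ]
collar edge 93 [0.6738 0.2023 0.06  ]
y at x=.59 0.21515183195112567
```

Request:
step_arm --pt "0 3 1 -45 0 0 -0.027" --pt "0 3 1 -90 0 0 -0.027" --pt "0 3 1 -130 0 0 -0.027" --pt "0 3 1 -160 0 0 -0.027" --pt "0 3 1 -180 0 0 -0.027" --pt "0 3 1 -190 0 0 -0.027" --pt "0 3 1 -190 0 0 -0.027" --pt "0 3 1 -190 0 0 -0.027"

```text
clock: 2.8
position: [0.5945, 0.2134, 0.0246]
ee_rot: [0.09, 0.996, 0.0, 0.001]
ft_force: [0.8, -0.2, -0.2]
grip_width: 1.001
grasp_force: 0.0
```

Request:
step_arm --grip_force 60 --pt "0.4 0 0 0 0 0 0" --pt "0.6 0 0 0 0 0 0" --pt "0.7 0 0 0 0 0 0" --pt "0.8 0 0 0 0 0 0" --pt "1 0 0 0 0 0 0" --pt "1 0 0 0 0 0 0" --pt "1 0 0 0 0 0 0" --pt "1 0 0 0 0 0 0"

```text
clock: 3.6
position: [0.5946, 0.2146, 0.0242]
ee_rot: [0.089, 0.996, 0.001, 0.001]
ft_force: [1.0, 6.0, 3.7]
grip_width: 0.238
grasp_force: 58.5
```

Request:
step_arm --pt "1 0 0 15 0 0 0" --pt "1 0 0 40 0 0 0" --pt "1 0 0 80 0 0 0" --pt "1 0 0 120 0 0 0" --pt "1 0 0 155 0 0 0" --pt "1 0 0 175 0 0 0" --pt "1 0 0 180 0 0 0" --pt "1 0 0 180 0 0 0"

```text
clock: 4.4
position: [0.5938, 0.2123, 0.2032]
ee_rot: [0.09, 0.996, -0.0, -0.0]
ft_force: [0.9, 0.3, -4.9]
grip_width: 0.239
grasp_force: 59.3
```

Request:
step_arm --pt "1 -10 -25 0 0 0 -0.01" --pt "1 -20 -65 0 0 0 -0.04" --pt "1 -30 -105 0 0 0 -0.06" --pt "1 -35 -145 0 0 0 -0.08" --pt "1 -40 -185 0 0 0 -0.1" --pt "1 -40 -225 0 0 0 -0.12" --pt "1 -40 -260 0 0 0 -0.13" --pt "1 -40 -275 0 0 0 -0.14" --pt "1 -40 -280 0 0 0 -0.14" --pt "1 -40 -280 0 0 0 -0.14"

```text
clock: 5.4
position: [0.5535, -0.0669, 0.2023]
ee_rot: [0.159, 0.987, -0.0, -0.001]
ft_force: [0.5, 0.4, -5.2]
grip_width: 0.24
grasp_force: 59.5
```

Request:
step_arm --pt "1 0 0 0 0 0 0" --pt "1 0 0 0 0 0 0"

```text
clock: 5.6
position: [0.5541, -0.0654, 0.2031]
ee_rot: [0.158, 0.987, 0.0, -0.0]
ft_force: [0.4, -0.3, -5.5]
grip_width: 0.235
grasp_force: 59.5
```

Run:
```python
from h import *
import pickle
w=cam('wrist'); pickle.dump(w,open('w2.pkl','wb')); print(w['obs']['position'],w['obs']['ee_rot'])
cv2.imwrite('pics/w2.png',cv2.resize(w['image'],(800,600),interpolation=3))
```

```text
[ 0.55410461 -0.0653892   0.20308579] [ 1.57921255e-01  9.87451640e-01  2.10439032e-04 -3.01565810e-04]
```

View pics/w2.png

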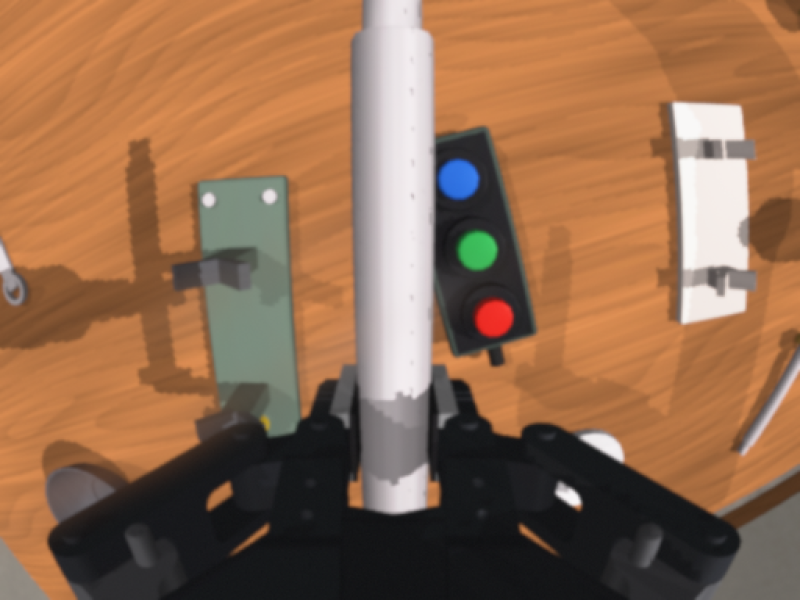

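The shaft is held. The panel keys are in clear view at (458,180), (477,250) and (494,318), but the gripper hides the sensor end of the stand at (265,420). I'll move forward to see it.

Request:
step_arm --pt "1 30 0 10 0 0 0" --pt "1 70 0 25 0 0 0" --pt "1 100 0 40 0 0 0" --pt "1 110 0 40 0 0 0" --pt "1 110 0 40 0 0 0" --pt "1 110 0 40 0 0 0" --pt "1 110 0 40 0 0 0"

```text
clock: 6.35
position: [0.6633, -0.067, 0.2432]
ee_rot: [0.159, 0.987, 0.0, -0.0]
ft_force: [-0.0, -0.8, -6.0]
grip_width: 0.235
grasp_force: 59.6
```

Run:
```python
from h import *
import pickle
w=cam('wrist'); pickle.dump(w,open('w3.pkl','wb')); print(w['obs']['position'],w['obs']['ee_rot'])
cv2.imwrite('pics/w3.png',cv2.resize(w['image'][80:290,80:360],(800,600),interpolation=2))
```

```text
[ 0.66326634 -0.06695919  0.24316623] [ 1.59170168e-01  9.87251065e-01  1.26551798e-04 -4.20603619e-04]
```

View pics/w3.png

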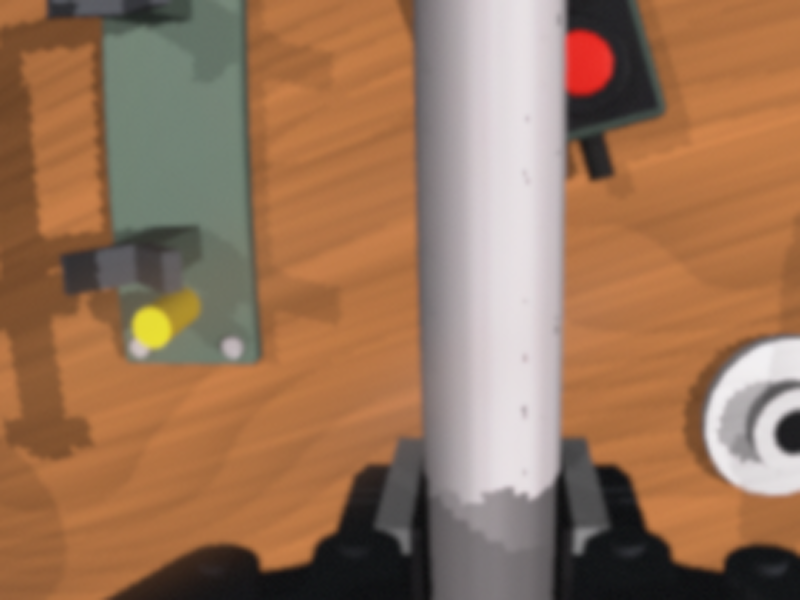

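The crop shows the sensor's yellow top at (152,327), the stand's far bolts at (139,347) and (232,347), and the far V rest at (120,265).

Run:
```python
from h import *
import pickle
w2=pickle.load(open('w2.pkl','rb'));w3=pickle.load(open('w3.pkl','rb'))
def cen(c,lo,hi,box):
    x0,y0,x1,y1=map(int,box); m=cv2.inRange(cv2.cvtColor(c['image'],40)[y0:y1,x0:x1],lo,hi)
    n,l,s,ce=cv2.connectedComponentsWithStats(m);i=1+np.argmax(s[1:,4]);return ce[i]+[x0,y0],s[i]
p,s=cen(w3,(22,100,205),(35,255,255),(115,175,155,210));print('sensor',p,s,onz(w3,p,.054))
f=lambda x,y:(80+x*.35,80+y*.35)
far=[onz(w3,f(*q),.014)[:2] for q in [(128,362),(260,362)]]
near=[onz(w2,(x*.64,y*.64),.014)[:2] for x,y in [(198,183),(287,177)]]
print(far,near)
for a,b in zip(far,near): d=a-b; print('len',np.linalg.norm(d),'yaw',np.arctan2(d[1],d[0]))
print('width',[np.linalg.norm(q[0]-q[1]) for q in (far,near)],'centre',np.mean(far+near,0))
# side edges (right long edge) in w3 and bolts
bo=[onz(w3,f(*q),.016)[:2] for q in [(139,348),(232,347)]]+[onz(w2,(x*.64,y*.64),.016)[:2] for x,y in [(208,200),(269,196)]]
print('bolts',bo,np.mean(bo,0)); d=bo[0]+bo[1]-bo[2]-bo[3];print(np.arctan2(d[1],d[0]))
# rest outer tips z=.086 in w2 (near) and w3 (far): V width ends
K={'blue':(458,180),'green':(477,250),'red':(494,318)}
for n,lo,hi,b in [('blue',(100,130,100),(125,255,255),(270,95,310,135)),('green',(50,120,80),(80,255,255),(285,140,325,180)),('red',(0,150,100),(8,255,255),(295,185,335,222))]:
    q,s=cen(w2,lo,hi,b);print(n,q,s,onz(w2,q,.058).round(4))
# held shaft yaw in w2
g=cv2.cvtColor(w2['image'],40)[:,:,1]
L=[]
for r in range(30,85,6):
    row=g[r,200:300]; i=np.where(row<60)[0]; i=i[(i>20)&(i<80)]; L.append((200+i.min(),200+i.max(),r))
print(L)
```

```text
sensor [132.82608696 194.33333333] [ 12  13  13  14 138] [ 0.64155885 -0.21293386  0.054     ]
[array([ 0.6589756 , -0.25272505]), array([ 0.68019737, -0.18695964])] [array([ 0.44340286, -0.18266174]), array([ 0.46491576, -0.1160005 ])]
len 0.22667261875332234 yaw -0.3142410103205633
len 0.2266746016907831 yaw -0.3183965130088895
width [np.float64(0.06910465546758295), np.float64(0.07004659767620958)] centre [ 0.5618729  -0.18458673]
bolts [array([ 0.65403812, -0.24274007]), array([ 0.66863871, -0.196501  ]), array([ 0.45875047, -0.17867172]), array([ 0.47331046, -0.13279676])] [ 0.56368444 -0.18767739]
-0.3161350384337305
blue [293.05263158 114.28070175] [ 10   6  27  27 570] [ 0.5032 -0.0064  0.058 ]
green [305.11962617 159.77196262] [  8   7  26  26 535] [ 0.5496 -0.008   0.058 ]
red [315.72189349 202.94674556] [  9   6  25  25 507] [ 0.5962 -0.0095  0.058 ]
[(np.int64(225), np.int64(276), 30), (np.int64(225), np.int64(276), 36), (np.int64(225), np.int64(276), 42), (np.int64(225), np.int64(277), 48), (np.int64(226), np.int64(276), 54), (np.int64(226), np.int64(277), 60), (np.int64(225), np.int64(277), 66), (np.int64(225), np.int64(277), 72), (np.int64(226), np.int64(277), 78), (np.int64(226), np.int64(277), 84)]
```

Run:
```python
from h import *
import pickle
w=pickle.load(open('w2.pkl','rb'))
g=cv2.cvtColor(w['image'],40)[:,:,1].astype(int)
for c in (227,228,229,230,273,274,275): print(c,g[10:36,c].tolist())
print(w['image'][10:36,252,1].tolist())
t=w['obs']['position'];X=R.from_quat(w['obs']['ee_rot']).as_matrix()[:,0]
z=.042+t[2]-.0242
for p in [(228,24),(274,24),(228,22)]:
    q=onz(w,p,z);print('along tool -x rel TCP',-(q-t)@X)
q=onz(w,(251,18),z+.011);print(-(q-t)@X)
```

```text
227 [160, 159, 161, 160, 160, 159, 158, 159, 158, 153, 132, 95, 60, 37, 19, 15, 11, 11, 13, 11, 11, 15, 13, 13, 13, 13]
228 [160, 159, 159, 159, 159, 161, 160, 159, 157, 145, 111, 59, 23, 14, 12, 12, 14, 12, 12, 12, 12, 12, 12, 12, 12, 12]
229 [159, 156, 158, 159, 157, 159, 159, 158, 155, 133, 87, 36, 15, 12, 14, 12, 12, 12, 12, 13, 13, 12, 13, 13, 13, 12]
230 [149, 151, 152, 151, 149, 150, 149, 149, 141, 111, 61, 21, 13, 13, 11, 13, 11, 13, 15, 13, 15, 13, 13, 13, 15, 13]
273 [159, 159, 159, 158, 159, 160, 160, 159, 149, 107, 55, 26, 14, 12, 12, 10, 12, 12, 12, 10, 10, 10, 10, 9, 10, 9]
274 [160, 160, 158, 159, 160, 160, 160, 159, 155, 131, 90, 52, 28, 16, 13, 13, 13, 13, 12, 13, 12, 12, 12, 12, 11, 11]
275 [160, 159, 159, 159, 160, 159, 159, 159, 158, 152, 131, 100, 65, 37, 20, 16, 13, 14, 14, 13, 14, 14, 14, 13, 13, 13]
[231, 231, 231, 231, 231, 229, 226, 225, 226, 227, 227, 227, 227, 227, 227, 227, 227, 227, 227, 227, 227, 227, 228, 228, 228, 228]
along tool -x rel TCP -0.10593993268735115
along tool -x rel TCP -0.10591153365444315
along tool -x rel TCP -0.10686817227921902
-0.10490496301280261
```

Request:
step_arm --pt "1 -25 -30 -5 0 0 0.004" --pt "1 -50 -65 -20 0 0 0.004" --pt "1 -75 -95 -45 0 0 0.004" --pt "1 -90 -115 -75 0 0 0.004" --pt "1 -95 -121 -100 0 0 0.004" --pt "1 -95 -121 -110 0 0 0.004" --pt "1 -95 -121 -110 0 0 0.004" --pt "1 -95 -121 -110 0 0 0.004" --pt "1 -95 -121 -110 0 0 0.004"

```text
clock: 7.3
position: [0.5704, -0.1875, 0.1349]
ee_rot: [0.157, 0.988, 0.0, 0.001]
ft_force: [0.1, -0.1, -4.9]
grip_width: 0.235
grasp_force: 59.5
```

Run:
```python
from h import *
import pickle
w=cam('wrist');a=cam('top'); b=cam('side');pickle.dump((w,a,b),open('w4.pkl','wb')); o=manip.get_obs();print(o['position'],o['ee_rot'])
cv2.imwrite('pics/w4.png',np.hstack([cv2.resize(a['image'][140:240,270:370],(400,400)),cv2.resize(b['image'][170:260,200:320],(400,400))]))
```

```text
[ 0.5697573  -0.18789677  0.13429863] [1.56882987e-01 9.87616959e-01 6.41269974e-05 6.83206159e-04]
```

View pics/w4.png

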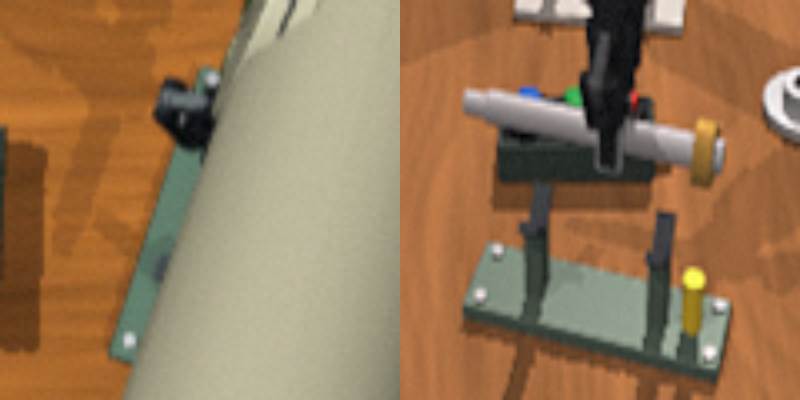

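The left half shows the arm hiding the shaft from above. In the right half the shaft is level above the stand, with its collar at (706,152) and the sensor top at (694,278).

Run:
```python
from h import *
import pickle
w,a,b=pickle.load(open('w4.pkl','rb'))
f=lambda x,y:(200+(x-400)*.3-.35,170+y*.225-.4)
c=onz(b,f(706,152),.1521);s=onz(b,f(694,278),.054);d=np.array([.9505,-.3108]);n=np.array([.3108,.9505])
print(c,s,'along',(c-s)[:2]@d,'lat',(c-s)[:2]@n)
g=cv2.cvtColor(w['image'],40)[:,:,1].astype(int)
print([int(np.argmax(g[:40,k]<60)) for k in (229,231,272,273)])
t=w['obs']['position'];print('collar by tool',t[:2]+d*(85-7.2)/1000)
```

```text
[ 0.64427707 -0.20980151  0.1521    ] [ 0.63957693 -0.21225383  0.054     ] along 0.0037052952634412553 lat 0.003791737349042446
[21, 20, 20, 20]
collar by tool [ 0.64438081 -0.21167341]
```

Request:
step_arm --pt "1 -3 0 -10 0 0 0" --pt "1 -3 0 -25 0 0 0" --pt "1 -3 0 -40 0 0 0" --pt "1 -3 0 -52 0 0 0" --pt "1 -3 0 -60 0 0 0" --pt "1 -3 0 -65 0 0 0" --pt "1 -3 0 -65 0 0 0" --pt "1 -3 0 -65 0 0 0"

```text
clock: 8.25
position: [0.5664, -0.1883, 0.0688]
ee_rot: [0.157, 0.988, 0.0, 0.0]
ft_force: [-0.3, -0.3, -5.5]
grip_width: 0.238
grasp_force: 59.7
```

Request:
step_arm --pt "1 0 0 -2 0 0 0" --pt "1 0 0 -4 0 0 0" --pt "1 0 0 -4 0 0 0" --pt "1 0 0 -4 0 0 0"

```text
clock: 8.65
position: [0.566, -0.1882, 0.0645]
ee_rot: [0.157, 0.988, 0.0, 0.0]
ft_force: [-0.3, 0.3, -5.3]
grip_width: 0.239
grasp_force: 59.7
```

Request:
step_arm --pt "1 0 0 -1 0 0 0" --pt "1 0 0 -2 0 0 0" --pt "1 0 0 -2 0 0 0"

```text
clock: 8.95
position: [0.5662, -0.1884, 0.0626]
ee_rot: [0.157, 0.988, -0.0, 0.0]
ft_force: [-0.6, 0.2, -3.5]
grip_width: 0.233
grasp_force: 60.1
```

Request:
step_arm --pt "1 0 0 -1 0 0 0" --pt "1 0 0 -1 0 0 0" --pt "1 0 0 -1 0 0 0"

```text
clock: 9.25
position: [0.5663, -0.1887, 0.0623]
ee_rot: [0.158, 0.988, -0.0, 0.0]
ft_force: [-4.2, 0.0, 5.4]
grip_width: 0.234
grasp_force: 60.9
```

Seated at the expected height, so I'm releasing gently.

Request:
step_arm --grip_force 20 --pt "1 0 0 0 0 0 0" --pt "0.7 0 0 0 0 0 0" --pt "0.65 0 0 0 0 0 0" --pt "0.6 0 0 0 0 0 0" --pt "0.4 0 0 0 0 0 0" --pt "0 0 0 0 0 0 0" --pt "0 0 0 0 0 0 0" --pt "0 0 0 0 0 0 0" --pt "0 0 0 0 0 0 0"

```text
clock: 10.15
position: [0.5661, -0.1882, 0.0614]
ee_rot: [0.157, 0.988, 0.0, 0.0]
ft_force: [-0.1, -0.5, 0.3]
grip_width: 1.006
grasp_force: 0.0
```

Request:
step_arm --pt "0 0 0 10 0 0 0" --pt "0 0 0 40 0 0 0" --pt "0 0 0 80 0 0 0" --pt "0 0 0 110 0 0 0" --pt "0 -5 40 125 0 0 0" --pt "0 -20 80 130 0 0 0" --pt "0 -40 120 130 0 0 0" --pt "0 -45 150 130 0 0 0" --pt "0 -45 150 130 0 0 0" --pt "0 -45 150 130 0 0 0"

```text
clock: 11.15
position: [0.5212, -0.038, 0.1922]
ee_rot: [0.157, 0.988, 0.0, 0.0]
ft_force: [-0.5, -0.8, -0.0]
grip_width: 0.998
grasp_force: 0.0
```

Run:
```python
from h import *
import pickle
w=cam('wrist');a=cam('top'); b=cam('side');pickle.dump((w,a,b),open('w5.pkl','wb')); o=w['obs'];print(o['position'],o['ee_rot'],o['grip_width'])
cv2.imwrite('pics/w5.png',np.hstack([cv2.resize(w['image'],(400,300)),cv2.resize(b['image'][170:260,200:320],(400,300))]))
```

```text
[ 0.5211859  -0.0379782   0.19222489] [1.56634058e-01 9.87656573e-01 1.73788256e-04 4.84772160e-04] 0.998008472833797
```

View pics/w5.png

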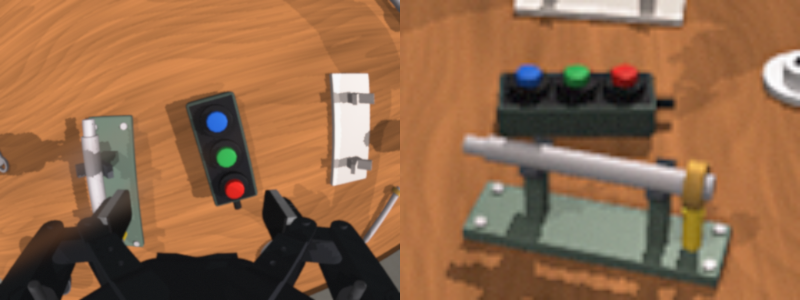

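The shaft lies seated in both rests, with its collar at (697,183) directly above the sensor at (693,225) in the right half. I'll check the offset and measure the keys.

Run:
```python
from h import *
import pickle
w,a,b=pickle.load(open('w5.pkl','rb')); w4,a4,b4=pickle.load(open('w4.pkl','rb'))
def cen(c,lo,hi,box):
    x0,y0,x1,y1=map(int,box); m=cv2.inRange(cv2.cvtColor(c['image'],40)[y0:y1,x0:x1],lo,hi)
    n,l,s,ce=cv2.connectedComponentsWithStats(m);i=1+np.argmax(s[1:,4]);return ce[i]+[x0,y0],s[i]
p,s=cen(b,(10,110,60),(27,255,255),(280,210,300,237));print(p,s)
q,s2=cen(b4,(22,120,120),(35,255,255),(280,226,296,250));print(q,s2)
g=cv2.cvtColor(b['image'],40)
P=onz(b,(290-.9+0,224.5),.08); print(P)
# rows: yellow columns below collar vs collar columns
for r in (220,224,228,234,238,240): print(r,[(x,int(g[r,x,0])) for x in range(280,300) if g[r,x,1]>110 and g[r,x,2]>60])
for n,lo,hi,bx in [('blue',(100,130,100),(125,255,255),(255,135,300,178)),('green',(50,120,80),(80,255,255),(270,180,310,225)),('red',(0,150,100),(8,255,255),(280,225,325,262))]:
    q,s=cen(w,lo,hi,bx);print(n,q,s,onz(w,q,.058).round(4))
# top view check
h=cv2.cvtColor(a['image'],40)
q,s=cen(a,(10,110,60),(27,255,255),(310,145,350,185));print('top collar',q,s,onz(a,q,.09))
```

```text
[290.52739726 222.25799087] [  0   0  20  27 438]
[287.4    236.7125] [ 5  4  7 15 80]
[ 0.64196398 -0.20986543  0.08      ]
220 [(285, 13), (286, 17), (287, 19), (288, 19), (289, 19), (290, 20), (291, 18), (292, 13), (293, 12), (294, 12), (295, 12), (296, 13), (297, 13), (298, 13), (299, 12)]
224 [(285, 18), (286, 18), (287, 18), (288, 17), (289, 17), (290, 18), (295, 12), (296, 12), (297, 13), (298, 13), (299, 13)]
228 [(282, 10), (285, 18), (286, 18), (287, 18), (288, 18), (289, 18), (294, 13), (295, 13), (296, 12), (297, 13), (298, 12), (299, 13)]
234 [(283, 11), (284, 14), (285, 22), (286, 23), (287, 23), (288, 23), (289, 24), (290, 22), (291, 18), (292, 12), (293, 12), (294, 13), (295, 12), (296, 13), (297, 13), (298, 12), (299, 13)]
238 [(285, 23), (286, 23), (287, 24), (288, 24), (289, 23), (299, 14)]
240 [(285, 23), (286, 24), (287, 23), (288, 24), (289, 23), (290, 23), (299, 13)]
blue [277.45424293 155.69717138] [  9   7  28  28 601] [ 0.5029 -0.0062  0.058 ]
green [289.68115942 201.12681159] [  7   8  27  27 552] [ 0.5494 -0.0077  0.058 ]
red [300.29856851 242.14928425] [  8   5  25  25 489] [ 0.5956 -0.0091  0.058 ]
top collar [336.45030675 159.46871166] [  6   0  34  40 815] [ 0.6411238  -0.22003636  0.09      ]
```

Run:
```python
from h import *
import pickle
w,a,b=pickle.load(open('w5.pkl','rb'))
n=np.array([.3108,.9505]);d=np.array([.9505,-.3108])
pr=lambda p,z:cv2.projectPoints(np.array([[*p,z]]),np.array(b['rvec']),np.array(b['tvec']),b['K'],None)[0].ravel().round(2)
S=np.array([.6400,-.2123])
print('sensor top',pr(S,.054),'sensor side',pr(S-n*.009,.040))
for off in (-.004,-.002,0,.002,.004):
    c=S+d*off; print(off,'rim near faces',[(pr(c+d*e-n*.021,.08)) for e in (-.008,.008)],'rim top',[pr(c+d*e,.101) for e in (-.008,.008)])
cv2.imwrite('pics/w6.png',cv2.resize(b['image'][205:260,255:310],(600,600),interpolation=cv2.INTER_CUBIC))
```

```text
sensor top [288.   232.16] sensor side [287.11 237.91]
-0.004 rim near faces [array([282.76, 228.99]), array([288.44, 230.01])] rim top [array([284.68, 218.47]), array([290.35, 219.46])]
-0.002 rim near faces [array([283.47, 229.11]), array([289.16, 230.14])] rim top [array([285.39, 218.59]), array([291.06, 219.58])]
0 rim near faces [array([284.18, 229.24]), array([289.87, 230.27])] rim top [array([286.1 , 218.71]), array([291.77, 219.7 ])]
0.002 rim near faces [array([284.89, 229.37]), array([290.58, 230.4 ])] rim top [array([286.8 , 218.84]), array([292.48, 219.83])]
0.004 rim near faces [array([285.6, 229.5]), array([291.3 , 230.52])] rim top [array([287.51, 218.96]), array([293.19, 219.95])]
```

View pics/w6.png

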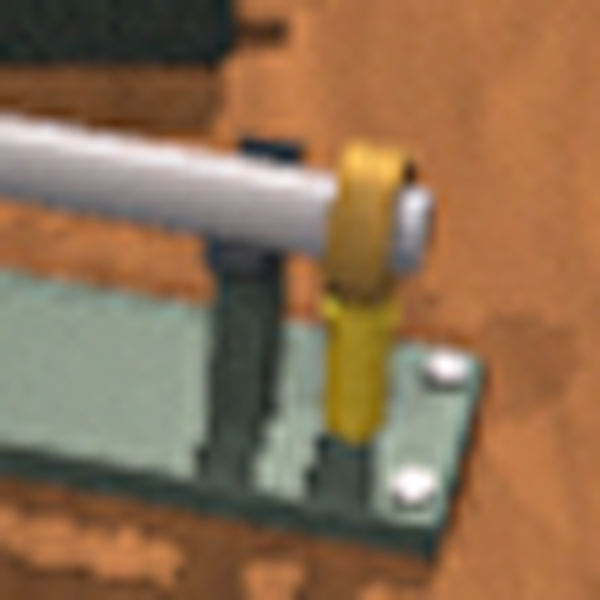

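The collar sits within about 1 mm of the sensor: the rim spans (327-388, 255) and the sensor (325-390, 370). Now the blue key.

Request:
step_arm --pt "1 -9 16 0 0 0 0" --pt "1 -18 32 -20 0 0 0" --pt "1 -18 32 -50 0 0 0" --pt "1 -18 32 -80 0 0 0" --pt "1 -18 32 -105 0 0 0" --pt "1 -18 32 -117 0 0 0" --pt "1 -18 32 -117 0 0 0" --pt "1 -18 32 -117 0 0 0"

```text
clock: 12.1
position: [0.5037, -0.0067, 0.0753]
ee_rot: [0.158, 0.987, 0.0, 0.0]
ft_force: [0.3, 0.3, -0.0]
grip_width: 0.0
grasp_force: 0.0
```

Request:
step_arm --pt "1 0 0 -6 0 0 0" --pt "1 0 0 -12 0 0 0" --pt "1 0 0 -17 0 0 0" --pt "1 0 0 -20 0 0 0" --pt "1 0 0 -23 0 0 0" --pt "1 0 0 -24 0 0 0" --pt "1 0 0 -24 0 0 0" --pt "1 0 0 -24 0 0 0"

```text
clock: 12.9
position: [0.5034, -0.0061, 0.0518]
ee_rot: [0.157, 0.988, 0.0, 0.0]
ft_force: [-7.1, 0.5, 21.6]
grip_width: -0.001
grasp_force: 10.4
```

Blue bottomed at 21 N. I'll let it up, then press green.

Request:
step_arm --pt "1 0 0 8 0 0 0" --pt "1 0 0 20 0 0 0" --pt "1 0 0 30 0 0 0" --pt "1 20 -1 30 0 0 0" --pt "1 46 -1 30 0 0 0" --pt "1 46 -1 30 0 0 0" --pt "1 46 -1 25 0 0 0" --pt "1 46 -1 25 0 0 0"

```text
clock: 13.7
position: [0.5478, -0.0073, 0.0746]
ee_rot: [0.157, 0.988, -0.0, -0.001]
ft_force: [0.2, -0.1, 0.1]
grip_width: 0.002
grasp_force: 0.0
```

Request:
step_arm --pt "1 0 0 -7 0 0 0" --pt "1 0 0 -13 0 0 0" --pt "1 0 0 -18 0 0 0" --pt "1 0 0 -21 0 0 0" --pt "1 0 0 -24 0 0 0" --pt "1 0 0 -25 0 0 0" --pt "1 0 0 -25 0 0 0" --pt "1 0 0 -25 0 0 0"

```text
clock: 14.5
position: [0.5487, -0.0071, 0.0519]
ee_rot: [0.157, 0.988, 0.0, -0.0]
ft_force: [-12.1, 0.5, 22.4]
grip_width: -0.003
grasp_force: 11.1
```

Request:
step_arm --pt "1 0 0 8 0 0 0" --pt "1 0 0 25 0 0 0" --pt "1 0 0 60 0 0 0" --pt "1 0 0 100 0 0 0" --pt "1 0 10 130 0 0 0" --pt "1 0 10 140 0 0 0" --pt "1 0 10 140 0 0 0" --pt "1 0 10 140 0 0 0"

```text
clock: 15.3
position: [0.5485, 0.0025, 0.1892]
ee_rot: [0.157, 0.988, -0.0, -0.001]
ft_force: [-0.6, -0.1, -1.1]
grip_width: 0.001
grasp_force: 0.0
```

Run:
```python
from h import *
b=cam('side');o=b['obs'];print(o['position'],o['ft_force'])
cv2.imwrite('pics/w7.png',cv2.resize(b['image'][150:270,200:340],(700,600),interpolation=2))
```

```text
[0.54853416 0.0025284  0.18917275] [-0.55119991 -0.05632971 -1.10911675]
```

View pics/w7.png

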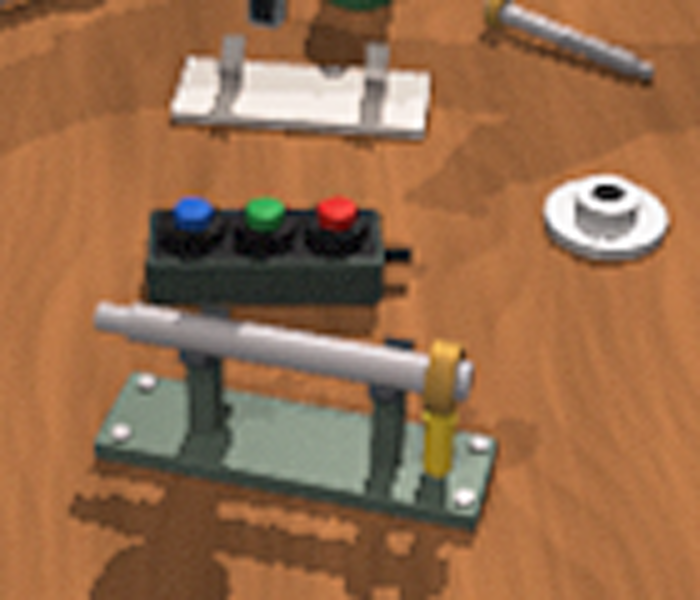

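All three keys are up at (193,213), (265,213) and (337,213). The shaft is seated, with its collar at (445,375) over the sensor at (438,440), and the arm is clear.

```bash
python3 -c "
from workcell import manip
print(manip.hand_in())"
```

```text
the job is handed in; nothing more can be done
None
```

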